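Set the brake, unlatch and raise the tow tongue

ROBOT

A 7-joint arm with a two-finger parallel gripper is mounted at the origin on the work surface. World frame = base frame: x ahead of the robot, y to its left, z up, the work surface at z = 0. Lengths are in m, angles in rad, forces in N, time in s.
With the tool pointing down it reaches from about 0.35 to 0.9 m from the base axis. Payload 19.9 kg.
Tool frame: the origin (TCP) lies between the finger pads; the fingertips stand 19 mm ahead of it and the grasp point (between the pads) is the TCP; z points along the fingers, y is the direction in which the jaws open and shut (so a half turn about z gives the same grasp; the last joint's range is limited). The gripper opens to 94 mm and grips with 3 to 60 N. Pads are 16 mm wide; open, the fingers measure 119 mm over their backs; the gripper's body (75 mm by 177 mm) begins 78 mm behind the grasp point.
Start: joints at [-1.202, 0.417, -0.01, 1.614, 0.005, 1.111, -0.053], TCP at [0.25, 0.573, 0.224] pointing down, gripper open.
Joint ranges: [-2.81, 2.81], [-0.39, 2.02], [-1.27, 1.25], [0.06, 2.57], [-1.19, 4.33], [0.19, 2], [-2.82, 2.82]. Speed limits (rad/s): [1.89, 1.89, 2.39, 2.39, 3.01, 3.01, 3.01].

INTERFACE

Orientations are given as a 3x3 rotation matrix whose columns are the frame's x, y, z axes.
In Python, from rig import robot gives the robot as it stands. Calls block until the motion is done:
- robot.move_ptp(position, orientation): joint-space move of the TCP to a pose.
- robot.move_linear(position, velocity=0.15, frame=None, threshold=None): straight line of the TCP; frame=None keeps the orientation; velocity is the mean speed in m/s. With threshold (N) it stops when the force on the tool has changed by that much, and returns True; else False.
- robot.goto_joints(angles): joint-space move.
- robot.gripper_to(opening): finger opening in m; the grip force is fixed at half the most; returns when the fingers have stopped.
- robot.pause(seconds).
- robot.ik(position, orientation): joint angles nearest the present ones, or None.
- robot.get_state(): the state.
- robot.grab_frame(name): name is "side" or "top"; returns the picture (384x512x3 uint8, red, green, blue); there is no depth.
- robot.camera_info(name): a dict with "fx", "fy", "cx", "cy" (pixels), "rvec" (rotation vector, rad) and "tvec" (3), from world to camera coordinates, as OpenCV has them. Camera axes: x right, y down, z forward; pixel columns grow to the right and rows downward; lengths in m; the calibration is good to about 2 mm. A picture is of the moment at which its call begins. camera_info takes no time and is no camera call.
A pose or a line that the arm cannot do raises robot.PlanningError and nothing moves.
- robot.sign_off(): hands the job in, once; it reports no verdict.
The state is a dict: "time": time; "qpos": joint angles; "joint_vel": joint speeds; "effort": joint torques, N m; "ee_pos": TCP position; "tool_rot": TCP orientation; "force": force on the tool from outside, world axes, zero at the start; "moment": the same for the moment, N m; "opening": finger opening in m.
Only numpy, scipy, OpenCV 4.12 (cv2) and the standard library are available. Lean on these libraries where they do the work, as an engineer would, in place of code of your own. Each camera call takes 0.05 s, during which the arm holds its last target.

TASK

The tow hitch of the engine dolly is mounted on the bench: first set its brake by pressing the rubber-padded brake pedal all the way down to its stop (it springs back up by itself). Then, with the tongue still down on the ball, pull the hitch latch sideways by its upright black grip, away from the coupler and against its spring, and lift the tongue off the ball until the coupler end is about 80 mm above where it sat. Finish while still holding the tongue up there in the gripper, without letting go, and leave the loose parts on the bench where they are.

Things in the scene. Friction and masses are not known exactly. Their poses are not given: they have to be found in the camera images.
- pedal_pad (a point): Centre of the top of the brake pedal's black rubber pad (60 long x 68 mm wide), 88 mm above the bench at rest, sloping up 0.32 rad towards -x. Dark steel arm on its own base plate (200 x 80 mm) left or right of the hitch; a grey parts tray is on the other side. Hinge 100 mm from the pad along the frame's +x, 40 mm above the bench, axis along y. Frame at rest: level, x from pad to hinge, z up.
- brake_pedal (a joint): Brake pedal angle in rad: 0 at rest (up), 0.30 at the stop, fully down; over that travel the pad's centre goes down 32 mm and 10 mm away from the hinge. The spring asks for about 5.5 N on the pad at first and 11.5 N at the stop, and brings the pedal back up when released.
- latch_grip (a point): Middle of the latch's upright black plastic grip (18 mm thick along y, 28 along x, 52 tall), 24 mm below its top; 148 mm above the bench with the tongue down. It stands beside the coupler on its -y side, 80 mm from the ball's axis, its top 52 mm above the coupler. Frame: x from pivot to ball, y across, z up; turns with the tongue. Pulling open moves it along -y; lifting it lifts the tongue.
- latch (a joint): How far the latch is pulled out, in m: 0 home (its steel bolt lies under a collar of the ball, the tongue cannot be lifted), 0.024 at its stop. It frees the tongue beyond about 0.012. The spring asks for about 6 N at home and 12 N at the stop and pulls the latch home when released.
- tongue (a joint): Tongue angle in rad about its pivot: 0 down on the ball, grows as the coupler end is lifted (1.0 at most); 0.34 puts the coupler 80 mm up. Only gravity acts on it: about 4 to 7 N at the latch grip hold it up, and it falls if let go.
- tongue_pivot (a point): Middle of the tongue's hinge pin, on the hitch's base plate, 240 mm from the ball towards the robot, 88 mm above the bench. Hinge axis = frame's y; x points from pivot to ball. The tongue is a grey square tube 50 mm wide, 40 mm tall, ending in an aluminium coupler 108 mm long, 66 mm wide, its top 120 mm above the bench.
- ball_top (a point): Top of the 50 mm steel tow ball, 105 mm above the bench, hidden inside the coupler at the start. Frame as the hitch: x from pivot to ball.
- piston: Loose bystander: aluminium piston, 78 mm across, 64 mm tall; origin at the centre of its underside. To be left alone.
- water_pump: Loose bystander: aluminium water pump with a dark round flange, 150 x 84 mm, 72 mm tall; origin under its middle. To be left alone.
- wrench: Loose bystander: steel wrench 180 mm long lying flat; origin under its middle, x along it. To be left alone.
- cam_gear: Loose bystander: dark toothed cam gear lying flat, 94 mm across, 30 mm tall; origin at the centre of its underside. To be left alone.
- deep_socket: Loose bystander: upright steel deep socket, 26 mm across, 62 mm tall, to the left of the coupler; origin at the centre of its underside. To be left alone.
- oil_filter: Loose bystander: upright white oil filter, 74 mm across, 86 mm tall; origin at the centre of its underside. To be left alone.
Things that resemble listed ones, but are neither listed nor needed, are in the scene too. What is shaped like the part that bears pedal_pad but brown is not meant.

How it is judged:
On the way, in this order (a step that is already met when the one before it is completed fails the run):
1. the brake pedal is pressed down to its stop (value of joint brake_pedal above 0.27 rad), for 0.2 s.
2. the latch is pulled open while the tongue is still down on the ball (value of joint latch above 0.014 m and value of joint tongue below 0.04 rad and contact force between the fingers and tongue above 1 N), for 0.1 s.
3. the tongue is lifted clear of the ball by the gripper (value of joint tongue above 0.27 rad and contact force between the fingers and tongue above 1.5 N), for 0.3 s.
At the end, for the whole second after the job is handed in: The gripper holds the tongue or its latch (over 1.5 N); the tongue is steady at 0.27 to 0.70 rad (coupler end about 64 to 155 mm up), the latch grip over 195 mm above the bench; the brake pedal is back up (under 0.05 rad). No loose part moved over 30 mm (all of step 3 and value of joint tongue below 0.7 rad and velocity of joint tongue between -0.08 and 0.08 rad/s and height (world z) of latch_grip above 0.195 m and value of joint brake_pedal below 0.05 rad); the arm keeps its last pose, push and grip.
It fails at once if a loose part on the bench is disturbed (moved more than 30 mm) (distance of any of piston, water_pump, wrench, cam_gear, deep_socket, oil_filter from where it was at the start of the episode above 0.03 m).
It also fails if it takes over 48 s, if anything falls off the work surface, if the arm or the gripper's body presses on something with over 40 N, if the wrist force passes 120 N, or if a joint passes its speed limit or range.

## Working session

There is one attempt and no reset: what is moved stays moved. The work goes in short steps, each a Python script; the robot and the scene stay as the last script left them, time stands still between calls to the robot, and variables do not carry over. Pictures are saved under pics/ and viewed, and the job is handed in when it is done.

```bash
ls; mkdir -p pics; python3 - <<'E'
from rig import robot
import cv2
for n in ("side","top"):
    f=robot.grab_frame(n); cv2.imwrite(f"pics/{n}0.png",cv2.cvtColor(f,cv2.COLOR_RGB2BGR))
    cv2.imwrite(f"pics/{n}0b.png",cv2.resize(cv2.cvtColor(f,cv2.COLOR_RGB2BGR),(800,600),interpolation=cv2.INTER_CUBIC))
    print(n,robot.camera_info(n))
s=robot.get_state();print(s["time"],s["force"],s["opening"],s["tool_rot"])
E
```

```text
pics
side {'fx': 495.4901387649262, 'fy': 495.4901387649262, 'cx': 260.2840214433343, 'cy': 197.36933297860583, 'rvec': array([ 2.15146587, -0.67406596,  0.35624148]), 'tvec': array([-0.46622288,  0.23882506,  1.51296232])}
top {'fx': 390.7943194028374, 'fy': 390.7943194028374, 'cx': 260.83848489212005, 'cy': 188.571152324783, 'rvec': array([ 2.14793797, -2.08614003,  0.1917672 ]), 'tvec': array([-0.07244271,  0.54297866,  1.0708961 ])}
0.1 [ 0.93439549 -0.79689811 -0.15284453] 0.09417057456708679 [[-9.16838449e-01  3.99258215e-01 -3.68769759e-04]
 [ 3.99258374e-01  9.16837808e-01 -1.08887178e-03]
 [-9.66389443e-05 -1.14555393e-03 -9.99999339e-01]]
```

View pics/side0b.png

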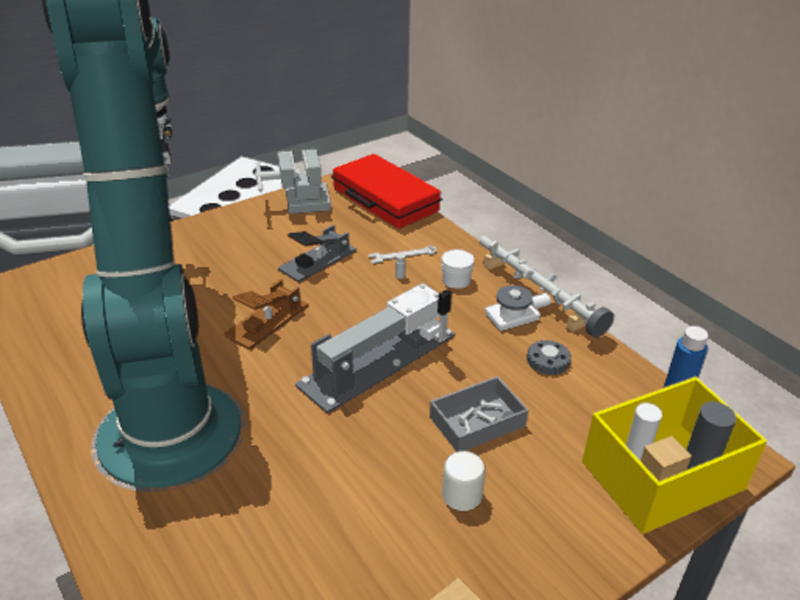

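View pics/top0b.png

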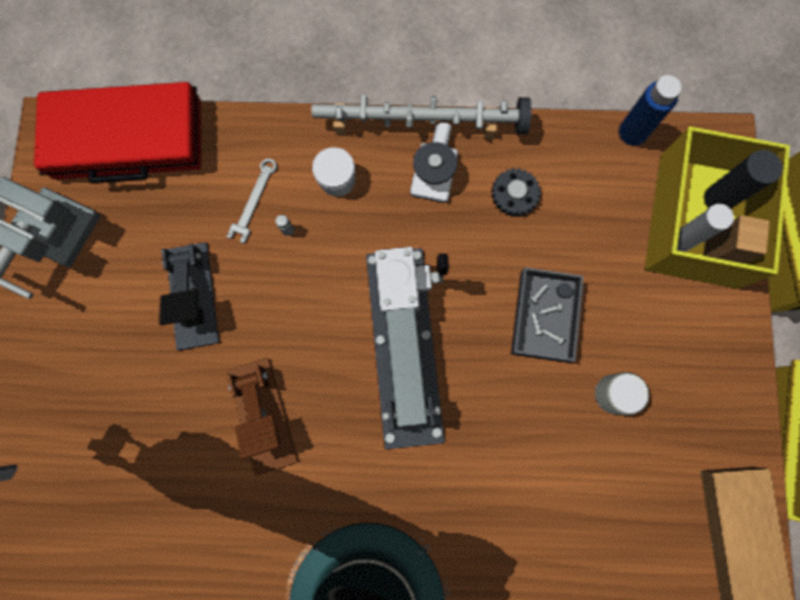

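The candidates for the pedal are the dark pedal, with its pad at about (181,307) in the 800-px top view, and the brown look-alike at (257,432). The dark one matches the description: black pad, left of the hitch, with the tray on the right. The only candidate for the latch grip is the black upright at (442,263) top and (444,302) side. I'll check both in close crops.

```bash
cat > h.py <<'E'
import numpy as np, cv2
from rig import robot
def cam(n):
    c=robot.camera_info(n); K=np.array([[c["fx"],0,c["cx"]],[0,c["fy"],c["cy"]],[0,0,1]])
    R=cv2.Rodrigues(np.array(c["rvec"]))[0]; return K,R,np.array(c["tvec"])
def ray(n,u,v):
    K,R,t=cam(n); d=R.T@np.linalg.solve(K,[u,v,1.]); return -R.T@t,d
def onz(n,u,v,z):
    o,d=ray(n,u,v); return o+d*(z-o[2])/d[2]
def proj(n,p):
    K,R,t=cam(n); q=K@(R@np.array(p)+t); return q[:2]/q[2]
def tri(a,b):
    A=[];B=[]
    for n,u,v in (a,b):
        o,d=ray(n,u,v); d/=np.linalg.norm(d); M=np.eye(3)-np.outer(d,d); A.append(M);B.append(M@o)
    return np.linalg.solve(sum(A),sum(B))
E
python3 - <<'E'
import cv2,numpy as np
t=cv2.imread("pics/top0.png");s=cv2.imread("pics/side0.png")
f=lambda im,x,y,w,h:cv2.resize(im[y:y+h,x:x+w],(400,300),interpolation=cv2.INTER_NEAREST)
g=np.vstack([np.hstack([f(t,88,150,80,60),f(t,230,150,80,60)]),np.hstack([f(s,165,135,80,60),f(s,230,175,80,60)])])
cv2.imwrite("pics/crop.png",g)
E
```

```text
(no output)
```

View pics/crop.png

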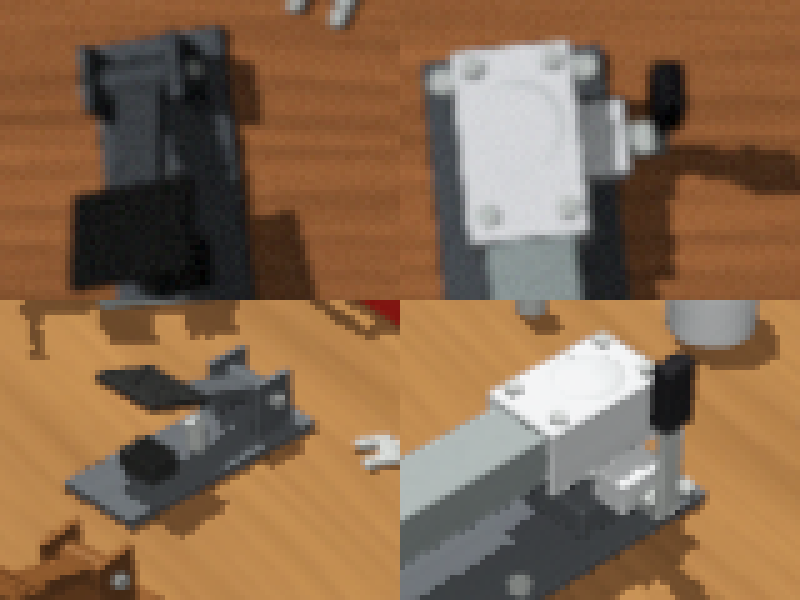

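```bash
python3 - <<'E'
from h import *
np.set_printoptions(precision=4,suppress=True)
print("pad",onz("top",114.4,197.4,.088),tri(("top",114.4,197.4),("side",195,152.4)))
print("grip",onz("top",283.6,169.2,.146),tri(("top",283.6,169.2),("side",284.2,193.6)))
T=lambda x,y:(230+(x-400)/5,150+y/5)
for c in((450,50),(570,40),(588,240),(465,243)): print("coup",onz("top",*T(*c),.12))
# tongue tube far corners (800px view)
for c in((395,424),(424,422),(388,309),(415,307)): print("tube",onz("top",c[0]*.64,c[1]*.64,.108))
for c in((391,437),(438,431),(374,259),(388,446),(444,444),(368,256)): print("bolts/base",onz("top",c[0]*.64,c[1]*.64,.012))
for c in((79,45),(225,25),(245,298)): print("pbase",onz("top",88+c[0]/5,150+c[1]/5,.01))
for c in((178,349),(219,343)): print("pbase near",onz("top",c[0]*.64,c[1]*.64,.01))
for c in((78,195),(193,180),(70,287)): print("padc",onz("top",88+c[0]/5,150+c[1]/5,.088))
print("socket",onz("top",283*.64,219*.64,.062))
print("wr",onz("top",238*.64,238*.64,.0))
E
```

```text
pad [0.5014 0.3481 0.088 ] [0.5047 0.3505 0.079 ]
grip [ 0.5807 -0.1165  0.146 ] [ 0.5817 -0.1167  0.1413]
coup [0.6096 0.0019 0.12  ]
coup [ 0.6171 -0.0635  0.12  ]
coup [ 0.5065 -0.0763  0.12  ]
coup [ 0.503  -0.0104  0.12  ]
tube [ 0.3127 -0.0428  0.108 ]
tube [ 0.3175 -0.0913  0.108 ]
tube [ 0.5077 -0.0241  0.108 ]
tube [ 0.5125 -0.0708  0.108 ]
bolts/base [ 0.2875 -0.0338  0.012 ]
bolts/base [ 0.3007 -0.1192  0.012 ]
bolts/base [0.6205 0.0107 0.012 ]
bolts/base [ 0.2714 -0.0289  0.012 ]
bolts/base [ 0.278  -0.1305  0.012 ]
bolts/base [0.6262 0.0225 0.012 ]
pbase [0.6306 0.4228 0.01  ]
pbase [0.6456 0.3353 0.01  ]
pbase [0.4791 0.3081 0.01  ]
pbase near [0.4365 0.3723 0.01  ]
pbase near [0.45   0.2961 0.01  ]
padc [0.5242 0.3806 0.088 ]
padc [0.5345 0.3172 0.088 ]
padc [0.4725 0.3796 0.088 ]
socket [0.6801 0.1802 0.062 ]
wr [0.6585 0.2802 0.    ]
```

The crops confirm both picks: the dark pedal with the black pad, centred at top pixel (114,197), and the black upright grip at top (284,169) and side (284,194). Next I press the pedal.

```bash
cat >> h.py <<'E'
def Rt(yaw,th=0.):
    c,s=np.cos(yaw),np.sin(yaw); Rz=np.array([[c,-s,0],[s,c,0],[0,0,1]])
    Ry=cv2.Rodrigues(np.array([0,-th,0.]))[0]
    return Rz@Ry@np.diag([-1.,1,-1])
E
python3 - <<'E'
from h import *
np.set_printoptions(precision=4,suppress=True)
def st():
    s=robot.get_state(); print(round(s["time"],2),s["ee_pos"],s["force"],round(s["opening"],4))
R=Rt(.19); xh=np.array([np.cos(.19),np.sin(.19),0])
P=np.array([.502,.349,0])
robot.gripper_to(0.0)
robot.move_ptp(P+[0,0,.16],R); st()
print(robot.move_linear(P+[0,0,.095],velocity=.06,threshold=3)); st()
a=robot.get_state()["ee_pos"]
print(robot.move_linear(a-.009*xh-[0,0,.031],velocity=.05,threshold=28)); st()
b=robot.get_state()["ee_pos"]
print(robot.move_linear(b-[0,0,.012],velocity=.03,threshold=9)); st()
f=robot.grab_frame("side"); cv2.imwrite("pics/press.png",cv2.resize(cv2.cvtColor(f[90:240,120:320],cv2.COLOR_RGB2BGR),(800,600),interpolation=cv2.INTER_CUBIC))
robot.pause(.3); st()
E
```

```text
2.81 [0.5014 0.3502 0.1602] [ 0.2489  0.4222 -0.3107] 0.0005
True
3.61 [0.5014 0.3486 0.1083] [1.8079 0.7355 3.512 ] 0.0006
False
4.42 [0.4932 0.3471 0.0779] [ 0.7898 -0.974   7.6391] 0.0004
True
4.67 [0.493  0.3471 0.0754] [-5.0864 -3.4188 15.6688] 0.0009
5.03 [0.493  0.3471 0.0754] [-2.3462 -2.3717 13.8018] 0.0007
```

View pics/press.png

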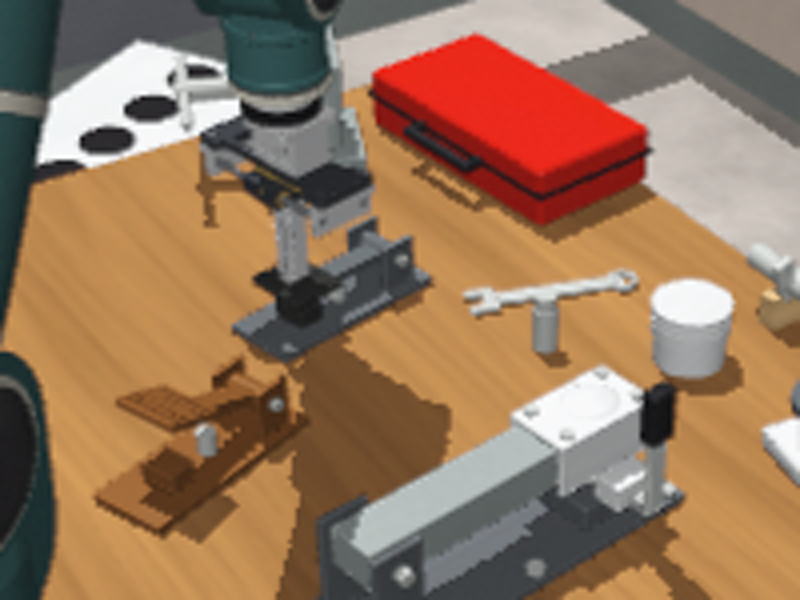

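The picture shows the fingertips on the pad at (300,290), pressed down onto the bumper. Travel is 33 mm and the force has risen sharply. I'll press a little more to be sure it is on the stop.

```bash
python3 - <<'E'
from h import *
np.set_printoptions(precision=4,suppress=True)
def st():
    s=robot.get_state(); print(round(s["time"],2),s["ee_pos"],s["force"],round(s["opening"],4))
b=robot.get_state()["ee_pos"]
print(robot.move_linear(b-[0,0,.005],velocity=.02,threshold=9)); st()
robot.pause(.4); st()
b=robot.get_state()["ee_pos"]
robot.move_linear(b+[.01,0.002,.036],velocity=.1)
robot.move_linear(b+[.01,0.002,.10],velocity=.2);st()
robot.move_linear(b+[.01,0.002,.19],velocity=.2);st()
# hover near hitch, short of it for a picture
robot.gripper_to(.05)
G=np.array([.581,-.1165,.0])
robot.move_ptp(G+[0,0,.26],Rt(.115)); st()
for n in ("top","side"):
    f=robot.grab_frame(n); cv2.imwrite(f"pics/{n}1.png",cv2.cvtColor(f,cv2.COLOR_RGB2BGR))
t=cv2.imread("pics/top1.png");s=cv2.imread("pics/side1.png")
f=lambda im,x,y,w,h:cv2.resize(im[y:y+h,x:x+w],(400,300),interpolation=cv2.INTER_NEAREST)
cv2.imwrite("pics/hov.png",np.vstack([np.hstack([f(t,88,150,80,60),f(t,210,130,120,90)]),np.hstack([f(s,165,135,80,60),f(s,220,130,120,90)])]))
E
```

```text
True
5.23 [0.493  0.3471 0.0751] [-7.7318 -5.1884 24.9122] 0.0004
5.63 [0.493  0.3471 0.0751] [-7.4913 -5.0006 24.3946] 0.001
6.64 [0.5027 0.349  0.1749] [-0.1551  0.398  -0.7968] 0.0008
7.24 [0.5026 0.3488 0.264 ] [ 0.0422  0.4561 -0.5363] 0.0007
9.87 [ 0.5813 -0.1152  0.26  ] [0.1988 0.3846 0.1106] 0.0496
```

View pics/hov.png

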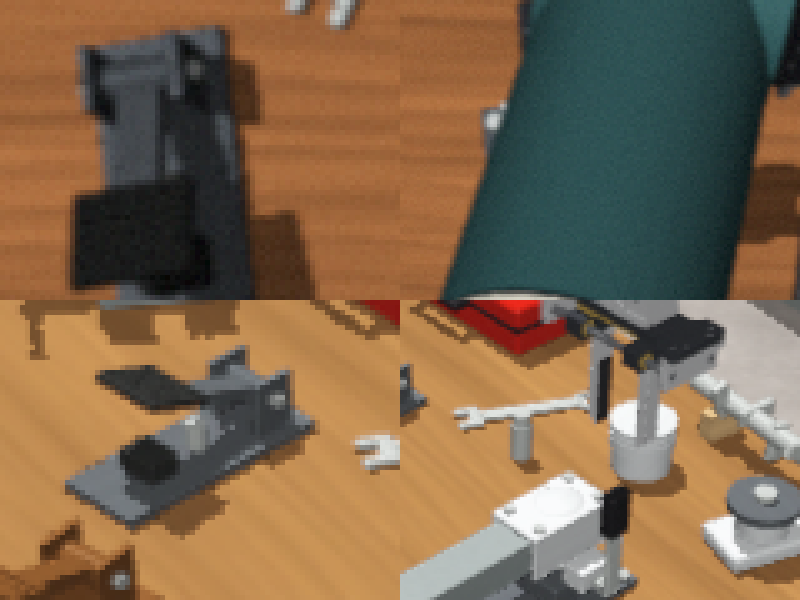

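The stop is confirmed: +9 N for only 0.3 mm. The pedal is back up, and its crop matches the first one. The fingers straddle the line above the grip (side crop, grip at (615,510)), so I descend and grasp.

```bash
python3 - <<'E'
from h import *
np.set_printoptions(precision=4,suppress=True)
def st():
    s=robot.get_state(); print(round(s["time"],2),s["ee_pos"],s["force"],round(s["opening"],4))
G=np.array([.581,-.1165,.0])
print(robot.move_linear(G+[0,0,.20],velocity=.15)); 
print(robot.move_linear(G+[0,0,.148],velocity=.06,threshold=5)); st()
f=robot.grab_frame("side"); cv2.imwrite("pics/gr.png",cv2.resize(cv2.cvtColor(f[130:250,200:360],cv2.COLOR_RGB2BGR),(800,600),interpolation=cv2.INTER_CUBIC))
E
```

```text
False
False
11.53 [ 0.5812 -0.1165  0.1484] [ 0.4445 -0.2157 -0.4156] 0.0496
```

View pics/gr.png

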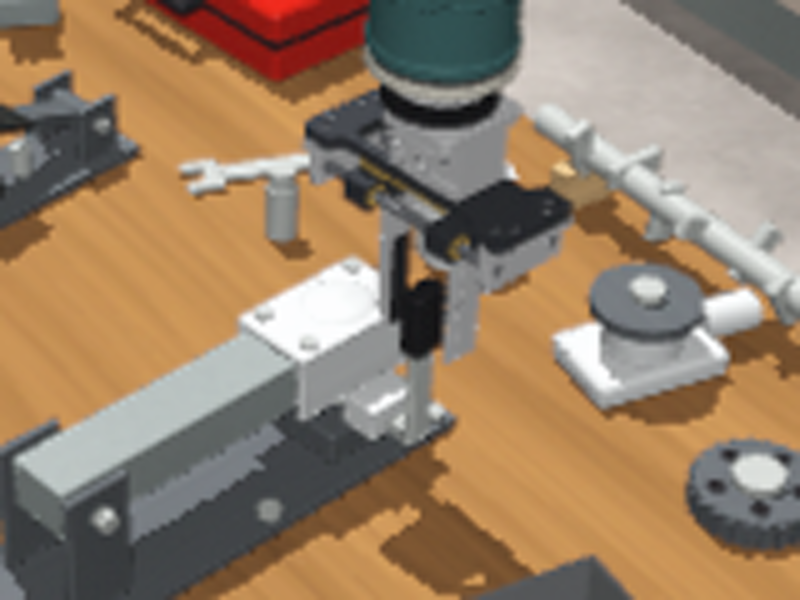

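The grip at (421,318) is between the fingers. I'll check the alignment by projection, then close.

```bash
python3 - <<'E'
from h import *
np.set_printoptions(precision=4,suppress=True)
def st():
    s=robot.get_state(); print(round(s["time"],2),s["ee_pos"],s["force"],round(s["opening"],4))
p=robot.get_state()["ee_pos"];print(proj("side",p),proj("side",p-[.008,0,0]),proj("side",p-[0,0,.005]),proj("top",p))
robot.gripper_to(0.0); st()
E
```

```text
[284.1895 191.8994] [282.2434 192.726 ] [284.1144 193.1162] [283.6646 168.7792]
12.18 [ 0.5809 -0.1155  0.148 ] [-2.1043  5.626   2.0776] 0.018
```

```bash
python3 - <<'E'
from h import *
np.set_printoptions(precision=4,suppress=True)
def st():
    s=robot.get_state(); print(round(s["time"],2),s["ee_pos"],s["force"],round(s["opening"],4))
p=robot.get_state()["ee_pos"]; d=np.array([np.sin(.115),-np.cos(.115),0])
for a in (.010,.016,.020):
    print(robot.move_linear(p+a*d,velocity=.04,threshold=10)); st()
robot.pause(.3);st()
f=robot.grab_frame("side"); cv2.imwrite("pics/pull.png",cv2.resize(cv2.cvtColor(f[130:250,200:360],cv2.COLOR_RGB2BGR),(800,600),interpolation=cv2.INTER_CUBIC))
E
```

```text
False
12.56 [ 0.5821 -0.1241  0.148 ] [-2.1255  8.7481  3.8485] 0.0179
False
12.86 [ 0.5828 -0.1297  0.1479] [-1.687  10.1098  3.3119] 0.0179
False
13.11 [ 0.5833 -0.1334  0.1479] [-1.5801 11.25    2.762 ] 0.0182
13.41 [ 0.5833 -0.1332  0.1479] [-0.9218 10.3253  3.2318] 0.0179
```

View pics/pull.png

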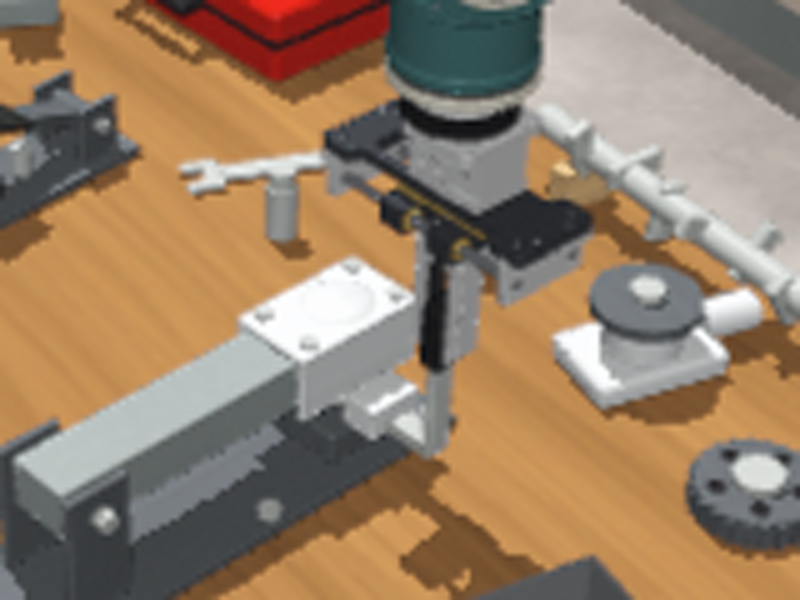

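The latch is out about 18 mm (the 10 N spring force agrees), and the tongue is still down. Now I lift along the tongue's arc, tilting the tool with it.

```bash
python3 - <<'E'
from h import *
np.set_printoptions(precision=4,suppress=True)
def st():
    s=robot.get_state(); print(round(s["time"],2),s["ee_pos"],s["force"],s["moment"],round(s["opening"],4))
yaw=.115; d=np.array([np.sin(yaw),-np.cos(yaw),0]); xh=np.array([np.cos(yaw),np.sin(yaw),0])
p=np.array([.5809,-.1155,.148])+.022*d
print(robot.move_linear(p,velocity=.03,threshold=10)); robot.pause(.2); st()
def tgt(th):
    x=.24*np.cos(th)-.06*np.sin(th); z=.24*np.sin(th)+.06*np.cos(th)
    return p+(x-.24)*xh+np.array([0,0,z-.06])
robot.ik(tgt(.36),Rt(yaw,.36)) is None and print("NOIK")
for th in (.03,.06,.1,.16,.22):
    r=robot.move_linear(tgt(th),velocity=.05,frame=Rt(yaw,th),threshold=20); print(th,r); st()
    if r: break
f=robot.grab_frame("side"); cv2.imwrite("pics/lift.png",cv2.resize(cv2.cvtColor(f[130:250,200:360],cv2.COLOR_RGB2BGR),(800,600),interpolation=cv2.INTER_CUBIC))
E
```

```text
False
13.91 [ 0.5836 -0.1351  0.1479] [-1.0874 10.6018  2.6162] [2.4165 0.2895 0.2975] 0.0178
0.03 False
14.21 [ 0.5816 -0.1352  0.155 ] [ 1.8497 11.5092 -4.929 ] [ 2.4158 -0.3657  0.29  ] 0.018
0.06 False
14.51 [ 0.5795 -0.1354  0.1621] [ 3.0779 11.5619 -5.1442] [ 2.5508 -0.4183  0.3844] 0.0179
0.1 False
14.86 [ 0.5764 -0.1358  0.1715] [ 2.1097 10.2372 -5.0664] [ 2.5735 -0.2982  0.4773] 0.0179
0.16 False
15.31 [ 0.571  -0.1364  0.1854] [ 4.5189 11.8181 -4.9724] [ 2.6846 -0.3387  0.6254] 0.0176
0.22 False
15.76 [ 0.5648 -0.1372  0.1989] [ 3.9785 11.7246 -3.7049] [ 2.8515 -0.3035  0.8492] 0.0177
```

View pics/lift.png

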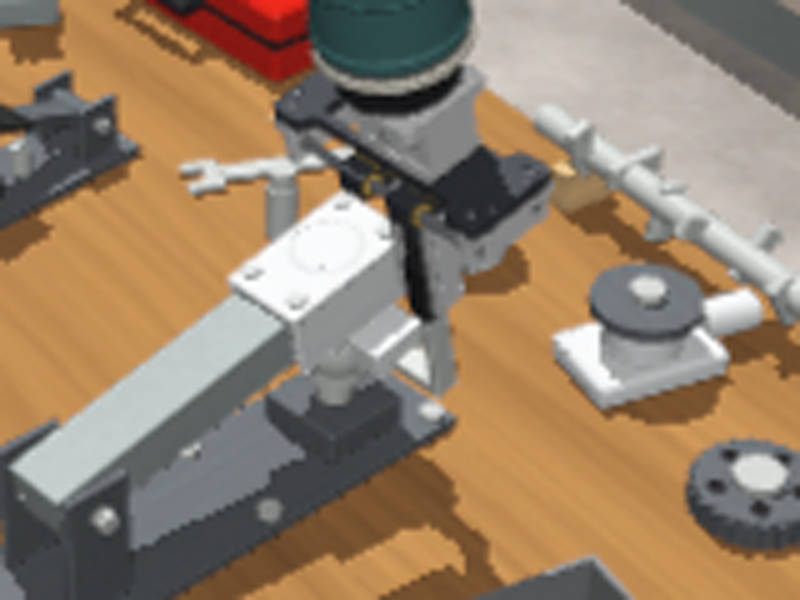

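The tongue is rising off the ball: the coupler is at (330,250) and the ball stem shows at (335,380). I continue to 0.36 rad.

```bash
python3 - <<'E'
from h import *
np.set_printoptions(precision=4,suppress=True)
def st():
    s=robot.get_state(); print(round(s["time"],2),s["ee_pos"],s["force"],round(s["opening"],4),np.abs(s["joint_vel"]).max())
yaw=.115; d=np.array([np.sin(yaw),-np.cos(yaw),0]); xh=np.array([np.cos(yaw),np.sin(yaw),0])
p=np.array([.5809,-.1155,.148])+.022*d
def tgt(th):
    x=.24*np.cos(th)-.06*np.sin(th); z=.24*np.sin(th)+.06*np.cos(th)
    return p+(x-.24)*xh+np.array([0,0,z-.06])
for th in (.27,.32,.36):
    r=robot.move_linear(tgt(th),velocity=.05,frame=Rt(yaw,th),threshold=20); print(th,r); st()
    if r: break
robot.pause(1.0); st()
for n in ("top","side"):
    f=robot.grab_frame(n); cv2.imwrite(f"pics/{n}2.png",cv2.cvtColor(f,cv2.COLOR_RGB2BGR))
t=cv2.imread("pics/top2.png");s=cv2.imread("pics/side2.png")
f=lambda im,x,y,w,h:cv2.resize(im[y:y+h,x:x+w],(400,300),interpolation=cv2.INTER_CUBIC)
cv2.imwrite("pics/fin.png",np.vstack([np.hstack([f(t,88,150,80,60),t[60:360,90:490]]),np.hstack([f(s,165,135,80,60),f(s,200,120,160,120)])]))
p=robot.get_state()["ee_pos"]; robot.pause(.5); print(robot.get_state()["ee_pos"]-p)
# which bystanders differ from start
for n in ("top","side"):
    a=cv2.imread(f"pics/{n}0.png");b=cv2.imread(f"pics/{n}2.png")
    cv2.imwrite(f"pics/{n}d.png",cv2.absdiff(a,b))
E
```

```text
0.27 False
16.21 [ 0.559  -0.1379  0.2099] [ 4.4047 11.9411 -3.6997] 0.0184 0.009052743513188907
0.32 False
16.61 [ 0.5527 -0.1386  0.2205] [ 4.8637 11.5289 -3.1846] 0.0177 0.010415715734326756
0.36 False
16.96 [ 0.5473 -0.1393  0.2288] [ 5.3907 13.1371 -2.3953] 0.018 0.006527107648365765
17.96 [ 0.5474 -0.1392  0.2285] [ 5.1158 11.5257 -2.4052] 0.0177 0.0017102218674173873
[-0.  0. -0.]
```

View pics/fin.png

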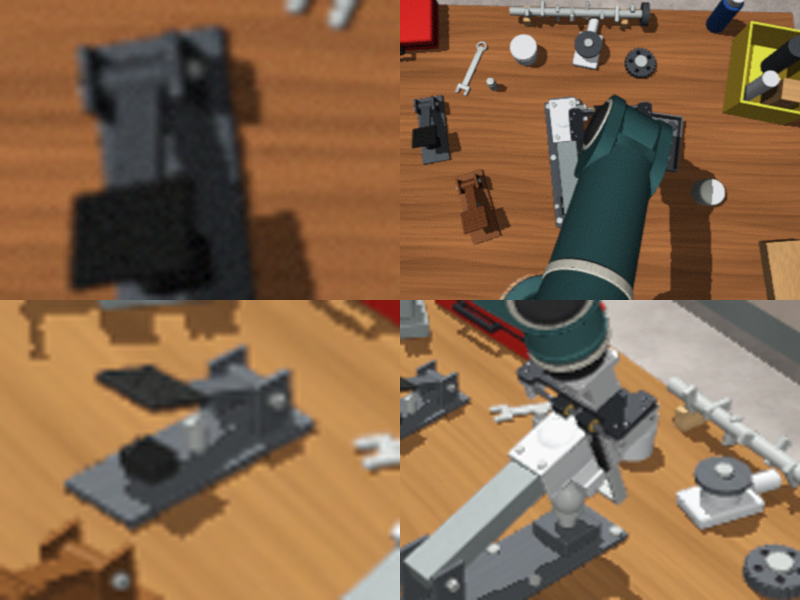

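View pics/sided.png

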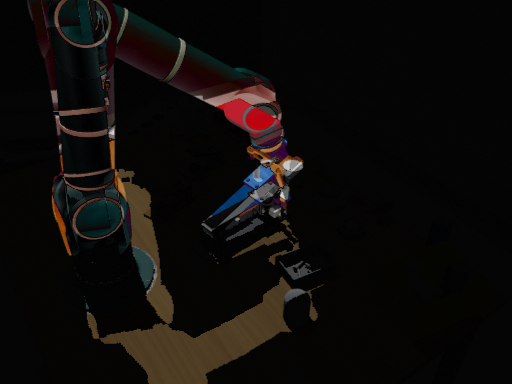

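The tongue is clear of the ball, which is exposed at (568,500), and the grip is held at TCP z = 0.2285 m with no drift. The pedal is up. In the difference picture, only the arm, tongue and shadows changed. I'm handing in.

```bash
python3 -c "
from rig import robot
print(robot.sign_off()); s=robot.get_state(); print(s['time'],s['ee_pos'],s['opening'])"
```

```text
the job is handed in; nothing more can be done
None
the job is handed in; nothing more can be done
```

I set the brake, opened the latch and lifted the tongue off the ball. I handed the job in at about 18.5 s, with the gripper still holding the latch grip. No verdict is reported.

- **Pedal:** I pressed it 33 mm down to its stop with closed fingers. At the stop, 9 N more moved it only 0.3 mm, and I held it there for 0.4 s. The last pictures show it back up.
- **Latch:** I pulled it out about 20 mm with the tongue still down, against a spring force of about 10.6 N.
- **Lift:** I followed the tongue's arc to about 0.36 rad, by the arm's position. The grip was at z = 0.2285 m, the fingers stayed 18 mm apart on it, and there was no drift over the last 0.5 s.
- **Loose parts:** comparing the first and last side pictures, only the arm, the hitch and shadows changed. The change on the oil filter and the parts tray looks like the arm's shadow.
- **Disagreement:** triangulating the pad gave a height of 79 mm instead of the stated 88 mm, but contact came at about 89 mm, so it did no harm.

No check failed.

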